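# Slide a brass back-plate under the marking bridge and mark it

## Task

Push the brass back-plate flat along the bench, lengthwise, under the low green bridge until its leading edge is fully home against the red stop bar, without lifting or tipping it. Only then press the red button on top of the bridge all the way down to mark the plate, let it spring back, and move clear. Leave the other things on the bench where they stand.

Things in the scene. Friction and masses are not known exactly. Their poses are not given: they have to be found in the camera images.
- plate: Loose flat brass back-plate, 120 long (its x) by 76 wide (its y) by 9 mm thick (its z), upright edges, corners rounded at 16 mm radius, a paler inlay on top; about 0.6 kg. Origin: centre of its underside, on the bench. It starts in the open, on the mouth side of the bridge, lying lengthwise roughly along the sliding direction (its +x within 0.45 rad of the bridge's +x).
- bridge: Marking fixture fixed to the bench. Origin: on the bench under the centre of the green bridge; +x is the direction in which the plate is slid in, z up. The green bridge bar is 50 mm along x, 114 mm along y, its underside 14 mm and its top 30 mm above the bench. With the plate home the plate's centre is at x = -20 mm here, y near 0, and its tail stands out 55 mm past the bridge.
- bridge_stop (a point): Middle of the red stop bar's face at bench level, 40 mm in +x from the bridge's origin, same axes. The bar is 14 mm high, 12 mm thick and closes the far end of the channel; it is to touch the plate's leading short edge.
- bridge_mouth (a point): Middle of the channel's mouth at bench level, 59 mm in -x from the bridge's origin, same axes. The channel between two steel side rails (14 mm high) is 86 mm wide; its last 30 mm at the mouth flare out (12 mm high rails) to 122 mm wide.
- marker (a joint): Red round spring push button on top of the bridge (cap radius 15 mm), pressed straight down; 0 = up, 0.006 m = fully down (about 5 N); springs back when let go.
- marker_top (a point): Centre of the top face of the red button, over the bridge's origin.
- copper: Bystander: smaller loose copper plate, 90 x 60 x 6 mm. Origin: centre of its underside.
- finial: Bystander: loose brass finial standing on end beside the bridge, 30 mm diameter, 52 mm high. Origin: centre of its underside.
- punch: Bystander: short wooden punch handle standing on end beside the bridge, 26 mm diameter, 62 mm high. Origin: centre of its underside.
- jar: Bystander: white-capped jar, 56 mm diameter, 70 mm high. Origin: centre of its underside.
- collar: Bystander: brass collar lying flat, 52 mm diameter, 14 mm high. Origin: centre of its underside.
- hammer: Bystander: hammer 260 mm long lying on the right of the bench, head away from the robot. Origin: under the middle of its length.
- pot: Bystander: white pot, 70 mm diameter, 80 mm high, on the left. Origin: centre of its underside.
Mind the look-alikes: they are no part of the job. There is more than one size of the plate; the job needs the middle-sized.

How it is judged:
By the outcome, as a careful person would: the job done as asked, in the order asked, and still so for the second after the job is handed in, with the robot touching nothing.
It also fails if it takes over 61 s, if anything falls off the work surface, if the arm or the gripper's body presses on something with over 40 N, if the wrist force passes 120 N, or if a joint passes its speed limit or range.

## Robot

A 6-joint arm with a two-finger parallel gripper is mounted at the origin on the work surface. World frame = base frame: x ahead of the robot, y to its left, z up, the work surface at z = 0. Lengths are in m, angles in rad, forces in N, time in s.
With the tool pointing down it reaches from about 0.275 to 0.825 m from the base axis. Payload 4.9 kg.
Tool frame: the origin (TCP) lies midway between the tips of the shut fingers; the grasp point (between the pads) lies 19 mm behind it (bot.grip_depth is the distance from the TCP to the grasp point, in m); z points along the fingers, y is the line along which they close (so a half turn about z gives the same grasp; the last joint's range is limited). The gripper opens to 85 mm and grips with 20 to 120 N. Pads are 22 mm wide; open, the fingers measure 114 mm over their backs; the gripper's body (76 mm by 85 mm) begins 54 mm behind the grasp point. The pads swing forward as they close: fully open they stand 13 mm farther back than shut.
Start: joints at [-1.482, 0.326, -0.193, 1.052, 0, 1.437], TCP at [0.122, -0.536, 0.231] pointing down, gripper open.
Joint ranges: [-2.65, 2.65], [-0.97, 1.79], [-1.3, 1.35], [-1.93, 2.1], [-1.47, 1.37], [-3.14, 3.14]. Speed limits (rad/s): [2.57, 2.57, 3.14, 3.14, 3.14, 3.14].

## Interface

Orientations are given as a unit quaternion [w, x, y, z].
In Python, from cell import bot gives the robot as it stands. Calls block until the motion is done:
- bot.move_pose(position, orientation): joint-space move of the TCP to a pose.
- bot.move_linear(position, speed=0.15, rotation=None, until_force=None): straight line of the TCP; rotation=None keeps the orientation; speed is the mean speed in m/s. With until_force (N) it stops when the force on the tool has changed by that much, and returns True; else False.
- bot.goto_joints(angles): joint-space move.
- bot.set_gripper(opening, grasp_force=None): opening from 0.0 (shut) to 1.0 (fully open); grasp_force is the grip in N (None keeps the last); returns when the fingers have stopped.
- bot.wait(seconds).
- bot.solve_ik(position, orientation): joint angles nearest the present ones, or None.
- bot.camera(name): name is "scene" or "top" or "wrist"; returns the picture (384x512x3 uint8, red, green, blue); there is no depth.
- bot.calibration(name): a dict with "mtx" (3x3 intrinsics, pixels), "extrinsics" (4x4, takes a point from world to camera coordinates); the wrist camera has in their place "hand_eye" (4x4, takes a point from camera to tool coordinates, whose origin is the TCP and whose axes are the flange's). Camera axes: x right, y down, z forward; pixel columns grow to the right and rows downward; lengths in m; the calibration is good to about 2 mm. A picture is of the moment at which its call begins: read the wrist's pose just before it. calibration takes no time and is no camera call.
A pose or a line that the arm cannot do raises bot.PlanningError and nothing moves.
- bot.close_job(): hands the job in; it is judged then, once.
Trained networks look in the newest picture that a camera, given by its name, has taken for a name from the list of things; names that differ only in an ending like _2 or _b are one class to them, and where a whole thing is asked for, a point or a joint stands for the part that bears it (a point fixed in the world has none). Each returns a list of dicts, best first, with "confidence" (0 to 1); they miss things now and then, are a little off and sometimes report something else, mostly with a low value. They report only what shows in the picture. A call takes as long as a camera call. They do not tell look-alikes from the thing itself.
- bot.search_frame(camera, thing): "bbox" ([left, top, width, height] in pixels, round what is visible of it).
Readings, each from a call of its own:
- bot.read_clock(): time.
- bot.read_joint_positions(): joint angles.
- bot.read_joint_vel(): joint speeds.
- bot.read_joint_efforts(): joint torques, N m.
- bot.read_position(): TCP position.
- bot.read_tool_rot(): TCP orientation.
- bot.read_ft_force(): force on the tool from outside, world axes, zero at the start.
- bot.read_moment(): the same for the moment, N m.
- bot.read_gripper_width(): opening from 0.0 (shut) to 1.0 (fully open).
- bot.read_finger_force(): force on a finger pad.
Only numpy, scipy, OpenCV 4.12 (cv2) and the standard library are available. Lean on these libraries where they do the work, as an engineer would, in place of code of your own. Each camera call takes 0.05 s, during which the arm holds its last target. There are 200 camera calls.

## Working session

There is one attempt and no reset: what is moved stays moved. The work goes in short steps, each a Python script; the robot and the scene stay as the last script left them, time stands still between calls to the robot, and variables do not carry over. Pictures are saved under pics/ and viewed, at most 10 in all, crops included, and the job is handed in when it is done.

```bash
mkdir -p pics; ls
python3 - <<'E'
from cell import bot
import cv2,numpy as np
for n in("top","scene"):
    im=bot.camera(n); cv2.imwrite(f"pics/{n}0.png",cv2.resize(im[:,:,::-1],None,fx=1.5,fy=1.5,interpolation=2))
    for t in("plate","bridge","copper","finial","punch","jar"):
        print(n,t,[(d['bbox'],round(d['confidence'],2)) for d in bot.search_frame(n,t)])
c=bot.calibration("top");print(c, bot.calibration("wrist"))
print(bot.read_tool_rot(),bot.read_clock())
E
```

```text
pics
top plate [([323.4, 229.3, 49.8, 55.7], 0.8), ([290.0, 178.2, 40.9, 23.8], 0.7), ([257.6, 223.9, 26.5, 32.4], 0.64)]
top bridge [([187.7, 176.3, 40.1, 39.9], 0.86)]
top copper [([351.5, 138.7, 28.4, 31.0], 0.8), ([187.4, 175.4, 38.6, 44.8], 0.53)]
top finial [([395.3, 182.3, 28.4, 89.4], 0.43)]
top punch [([199.7, 230.7, 9.4, 5.8], 0.53), ([203.4, 196.1, 7.3, 9.7], 0.36)]
top jar [([298.2, 122.5, 17.0, 18.7], 0.88), ([291.5, 181.8, 40.3, 20.2], 0.25)]
scene plate [([107.3, 192.6, 63.1, 37.6], 0.85), ([206.0, 180.8, 18.1, 17.5], 0.79), ([182.7, 218.6, 47.2, 33.1], 0.62)]
scene bridge [([258.3, 167.9, 51.8, 39.9], 0.77)]
scene copper [([149.7, 279.3, 42.3, 30.4], 0.83)]
scene finial [([306.6, 186.6, 9.7, 17.6], 0.54)]
scene punch [([266.6, 151.9, 9.5, 19.6], 0.56)]
scene jar [([236.8, 252.8, 20.7, 29.9], 0.93)]
{'mtx': array([[491.26597824,   0.        , 255.09345641],
       [  0.        , 491.26597824, 193.49721161],
       [  0.        ,   0.        ,   1.        ]]), 'extrinsics': array([[ 0.00552305, -0.99995792,  0.00732453, -0.02549045],
       [-0.99731797, -0.00604275, -0.07294074,  0.59019698],
       [ 0.07298193, -0.00690203, -0.99730938,  1.44767703],
       [ 0.        ,  0.        ,  0.        ,  1.        ]])} {'mtx': array([[306.16447522,   0.        , 255.69052991],
       [  0.        , 306.16447522, 196.47055145],
       [  0.        ,   0.        ,   1.        ]]), 'hand_eye': array([[ 1.17433038e-03, -9.46931215e-01, -3.21434122e-01,
         8.27847683e-02],
       [ 9.99999039e-01,  8.75243072e-04,  1.07497692e-03,
        -6.02543655e-04],
       [-7.36596214e-04, -3.21435076e-01,  9.46931333e-01,
        -1.42571556e-01],
       [ 0.00000000e+00,  0.00000000e+00,  0.00000000e+00,
         1.00000000e+00]])}
[ 2.03372196e-05  9.93799772e-01  1.11184584e-01 -3.95255262e-06] 0.7
```

Run:
```python
import cv2
im=cv2.imread("pics/top0.png"); c=im[150:450,240:640]; cv2.imwrite("pics/topc.png",cv2.resize(c,None,fx=2,fy=2,interpolation=2))
```

```text
(no output)
```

View pics/topc.png

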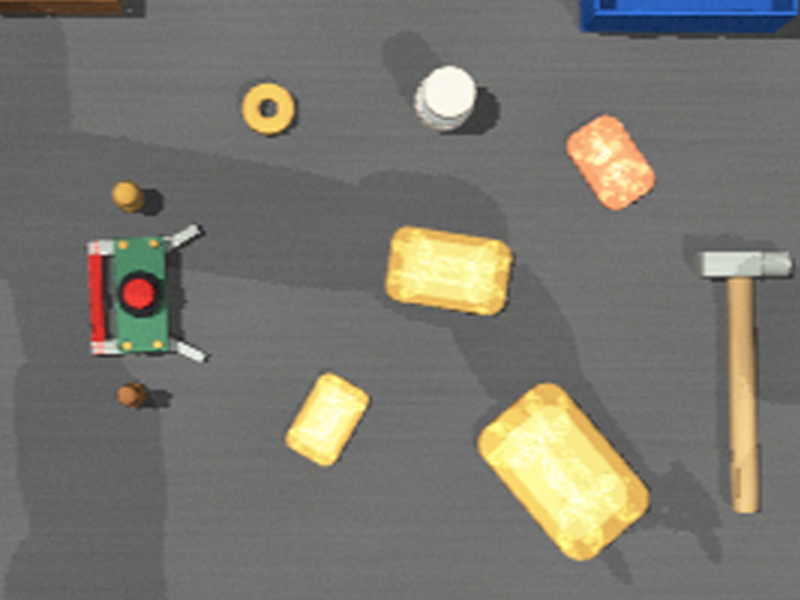

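View pics/scene0.png

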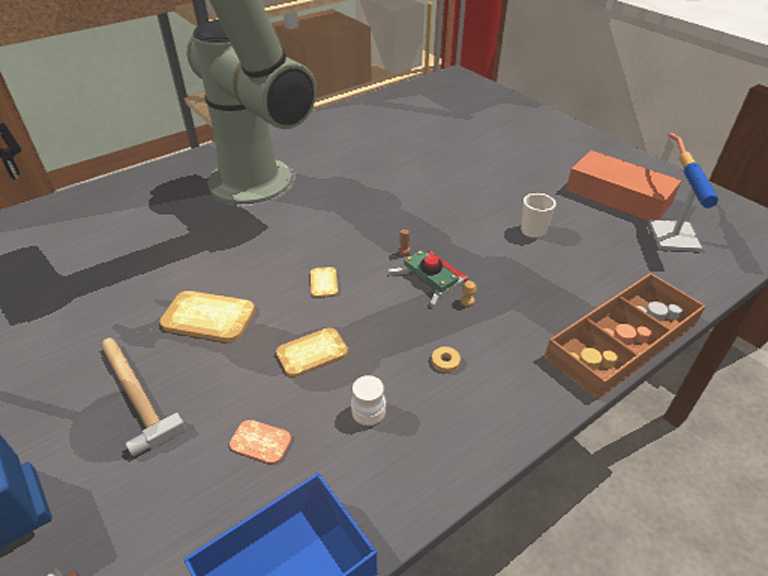

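The plates in the enlarged crop are the large one at top px (348,257), the middle one at (310,190) and the small one at (269,239). The middle one fits: it is about 41 px, or 0.12 m, long, faces the bridge mouth and lies along the sliding direction. The bridge is at (207,198), with its red stop bar on the left (192,200) and its mouth to the right, so its +x is about world +y.

```bash
cat > h.py <<'E'
from cell import bot
import cv2,numpy as np
from scipy.spatial.transform import Rotation as R
def q(t): return [0,np.cos(t/2),np.sin(t/2),0]
def ext(n):
    c=bot.calibration(n)
    if n!="wrist": return c["mtx"],c["extrinsics"]
    w=bot.read_tool_rot(); T=np.eye(4); T[:3,:3]=R.from_quat([w[1],w[2],w[3],w[0]]).as_matrix(); T[:3,3]=bot.read_position()
    return c["mtx"],np.linalg.inv(T@c["hand_eye"])
def unproj(px,z,K,E):
    px=np.atleast_2d(px); d=np.c_[px,np.ones(len(px))]@np.linalg.inv(K).T@E[:3,:3]
    o=-E[:3,:3].T@E[:3,3]; return o+d*((z-o[2])/d[:,2])[:,None]
def proj(P,K,E):
    c=np.atleast_2d(P)@E[:3,:3].T+E[:3,3]; c=c@K.T; return c[:,:2]/c[:,2:]
def rects(im,lo,hi,z,K,E,amin=15):
    """world (centre,size,yaw) of colour blobs"""
    m=cv2.inRange(cv2.cvtColor(im,cv2.COLOR_RGB2HSV),lo,hi); m=cv2.morphologyEx(m,cv2.MORPH_CLOSE,np.ones((5,5)))
    out=[]
    for c in cv2.findContours(m,0,1)[0]:
        if cv2.contourArea(c)<amin: continue
        w=unproj(c[:,0].astype(float),z,K,E)[:,:2]
        (x,y),(a,b),t=cv2.minAreaRect((w*1000).astype(np.float32))
        if a<b: a,b,t=b,a,t+90
        mu=c[:,0].mean(0); out.append((mu.round(),np.round([x,y],1),np.round([a,b],1),round((t+90)%180-90,1)))
    return out
YEL=((15,90,120),(32,255,255)); RED=((0,190,80),(6,255,255)); GRN=((60,70,30),(95,255,200))
E
python3 - <<'E'
from h import *
K,E=ext("top"); im=bot.camera("top")
for n,c,z in(("plate",YEL,.009),("red",RED,.014),("green",GRN,.03)):
    for r in rects(im,*c,z,K,E): 
        if 180<r[0][0]<400 and 100<r[0][1]<300: print(n,*r)
# pre-check orientation choices
for t in(np.pi/2,-np.pi/2): print(bot.solve_ik([.4,-.3,.1],q(t)),bot.solve_ik([.37,.12,.2],q(t)))
E
```

```text
plate [348. 257.] [ 403.6 -299.6] [167.4 106.8] 40.2
plate [269. 239.] [453.8 -63.4] [86.1 56.2] -30.1
plate [309. 190.] [ 603.5 -185. ] [122.9  77. ] 81.3
plate [201. 165.] [678.3 140.5] [25.9 25.8] 63.7
plate [363. 154.] [ 711.3 -347.5] [84.6 57. ] 41.6
plate [249. 136.] [766.6  -2.7] [49.2 48.7] 0.4
red [206. 197.] [578.  126.7] [27.1 27. ] 0.3
red [192. 199.] [573.3 167.3] [84.6  9.7] 3.2
green [207. 198.] [576.1 121.8] [113.3  49.9] 4.0
[-0.79123794  0.36931932 -0.50465865  0.69681835  0.          0.77955838] [ 0.12325677  0.0537037  -0.62169171  0.89540092  0.          1.6940531 ]
[-0.79123794  0.36931932 -0.50465865  0.69681835  0.         -2.36203427] [ 0.12325677  0.0537037  -0.62169171  0.89540092  0.         -1.44753956]
```

The size check confirms it: the middle plate measures 122.9 x 77 mm. Next I refine from the wrist camera on the way over.

Run:
```python
from h import *
bot.set_gripper(0.2)
bot.move_pose([.585,.03,.25],q(np.pi/2))
K,E=ext("wrist"); im=bot.camera("wrist"); cv2.imwrite("pics/w1.png",im[:,:,::-1])
for n,c,z in(("plate",YEL,.009),("red",RED,.014),("green",GRN,.03)):
    for r in rects(im,*c,z,K,E,60): print(n,*r)
print(bot.read_clock())
```

```text
plate [344. 375.] [ 730.  -329.3] [48.4 13.8] -49.8
plate [167. 375.] [ 441.1 -328.2] [59.7 12.7] 49.4
plate [139. 348.] [ 399.  -272.8] [49.2  7. ] 47.6
plate [262. 304.] [ 584.6 -184.3] [133.7  63.8] -81.0
plate [160. 225.] [454.1 -60. ] [85.8 56.7] -29.5
plate [394. 183.] [ 7.652e+02 -2.000e-01] [56.8 50.9] -41.4
plate [336.  67.] [677.1 140.5] [35.9 30.4] 5.7
green [247.  80.] [574.7 124.1] [112.6  49.2] 3.2
4.05
```

View pics/w1.png

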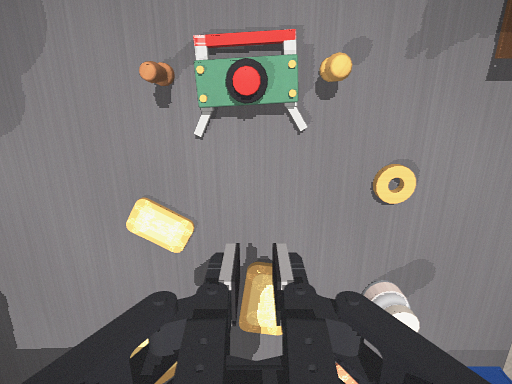

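The wrist view shows the bridge at (247,80) with its mouth facing the plate and the path clear, and the plate lying partly under the fingers at (262,304). I'll push the tail edge with the two fingertips along a smooth S-curve.

```bash
cat >> h.py <<'E'
B0=np.array([.5754,.1230]); BY=np.radians(93.4)
U=np.array([[np.cos(BY),-np.sin(BY)],[np.sin(BY),np.cos(BY)]])
w=lambda x,y,z:[*(B0+U@[x,y]),z]          # bridge frame (m) -> world
b=lambda p:U.T@(np.asarray(p)[:2]-B0)     # world -> bridge frame
def curve(c,yaw,x1,zt,n=10,gap=.071,speed=.06):
    """push the tail so that the plate centre goes from c (bridge frame, heading yaw) to (x1,0) heading 0"""
    from scipy.interpolate import CubicHermiteSpline
    s=CubicHermiteSpline([c[0],x1],[c[1],0],[np.tan(yaw),0])
    for x in np.linspace(c[0],x1,n+1):
        h=np.arctan(s(x,1)); bot.move_linear(w(x-gap*np.cos(h),s(x)-gap*np.sin(h),zt),speed,rotation=q(BY+h))
E
python3 - <<'E'
from h import *
c=b([.6035,-.185]); yaw=np.radians(81.3)-BY; g=.071+.022
print(c,np.degrees(yaw))
s=w(c[0]-g*np.cos(yaw),c[1]-g*np.sin(yaw),.06)
bot.move_pose(s,q(BY+yaw))
print(bot.move_linear(s[:2]+[-.015],.03,until_force=3)); z=bot.read_position()[2]
bot.move_linear(s[:2]+[z+.0025],.03); print("touch z",z,bot.read_ft_force(),bot.read_clock())
zt=z+.0025; open("zt","w").write(str(zt))
curve(c,yaw,-.125,zt)
print(bot.read_ft_force(),b(bot.read_position()),bot.read_clock())
K,E=ext("wrist"); im=bot.camera("wrist"); cv2.imwrite("pics/w2.png",im[:,:,::-1])
K,E=ext("top"); im=bot.camera("top")
cv2.imwrite("pics/t2.png",cv2.resize(im[130:250,170:330,::-1],None,fx=5,fy=5,interpolation=2))
for r in rects(im,*YEL,.009,K,E): 
    if 180<r[0][0]<400 and 100<r[0][1]<300: print(*r)
E
```

```text
[-0.30912438 -0.00978418] -12.10000000000001
True
touch z 0.0003123460593674014 [ 0.04731459 -0.73846848 -0.57115924] 7.4417
[0.65267095 0.68362408 0.34344434] [-1.95794481e-01  5.26049043e-05] 12.6167
[347. 257.] [ 403.5 -298.5] [166.1 106. ] 40.2
[241. 196.] [582.   18.8] [81.5 75.5] -89.6
[202. 165.] [677.1 139.7] [31.9 25.8] 19.0
[363. 154.] [ 714.8 -349.3] [86.5 57.1] 31.4
[249. 136.] [766.6  -2.7] [49.2 48.7] 0.4
```

View pics/t2.png

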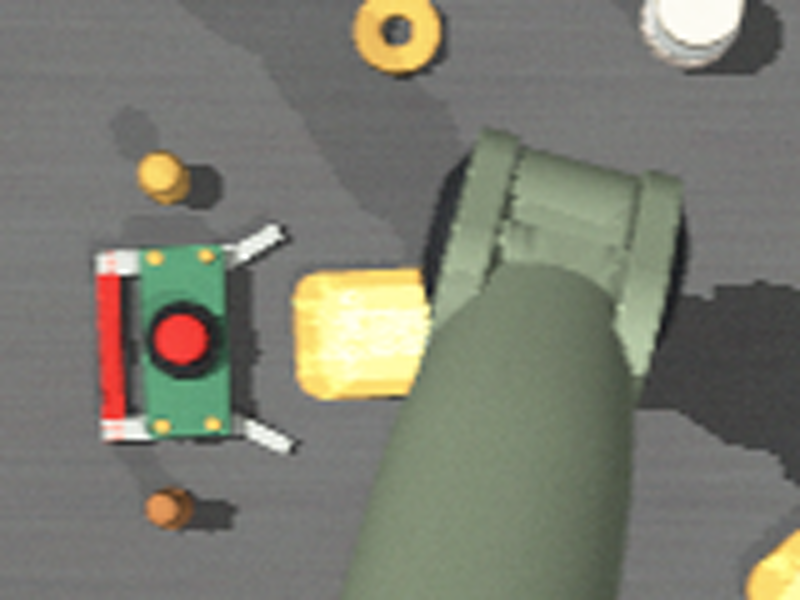

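View pics/w2.png

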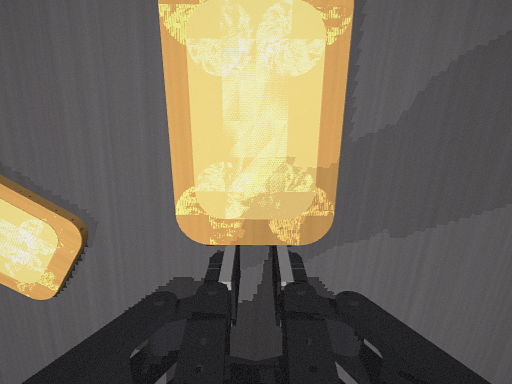

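The top view shows the plate's leading edge at (297,335), centred between the flares at (285,232) and (292,445), with its sides parallel to the rails. Both fingertips are square on the tail in the wrist view. I continue straight in.

Run:
```python
from h import *
zt=float(open("zt").read())
print(bot.move_linear(w(-.115,0,zt),.05,until_force=20),b(bot.read_position()))
print(bot.move_linear(w(-.080,0,zt),.02,until_force=15),b(bot.read_position()),U.T@bot.read_ft_force()[:2],bot.read_ft_force(),bot.read_clock())
K,E=ext("wrist"); im=bot.camera("wrist"); cv2.imwrite("pics/w3.png",im[:,:,::-1])
```

```text
False [-1.14949021e-01  3.28838268e-05]
True [-0.09011077  0.00031881] [-1.20009931  0.36265566] [-0.29084379 -1.21949472  1.40113821] 15.7917
```

View pics/w3.png

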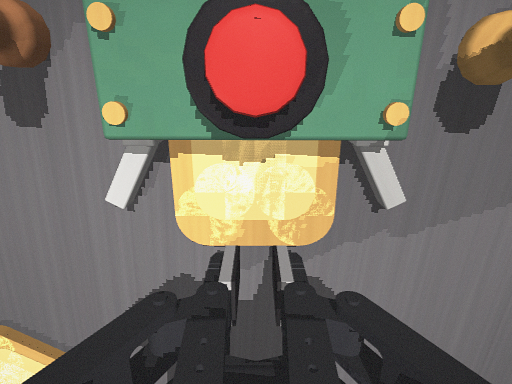

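The wrist view shows the plate's tail at (255,243), well past the flares at (128,175) and (382,175), and centred. The TCP stopped at -90 mm against an expected -91 mm. I'll push once more to confirm it is home, then back off, lift and locate the button.

Run:
```python
from h import *
zt=float(open("zt").read())
print(bot.move_linear(w(-.080,0,zt),.015,until_force=25),b(bot.read_position()))
bot.wait(.2); print(U.T@bot.read_ft_force()[:2])
bot.move_linear(w(-.125,0,zt),.08)
bot.move_linear(w(-.125,0,.13),.15)
bot.set_gripper(0.0)
bot.move_linear(w(-.06,0,.16),.15); bot.wait(.2)
K,E=ext("wrist"); im=bot.camera("wrist"); cv2.imwrite("pics/w4.png",im[:,:,::-1])
for n,c,z in(("plate",YEL,.009),("redbtn",RED,.045),("redbar",RED,.014),("green",GRN,.03)):
    for r in rects(im,*c,z,K,E,60): print(n,*r,b(r[1]/1000).round(4))
print(bot.read_clock())
```

```text
True [-0.09022654  0.00095651]
[-2.04826784  0.33911454]
plate [139. 272.] [454.7 -58.4] [85.  58.3] -29.5 [-0.1739  0.1312]
plate [428. 241.] [ 7.652e+02 -5.000e-01] [59.8 52.2] -32.8 [-0.1345 -0.1821]
plate [256. 166.] [577.4  70. ] [76.5 50.6] 3.1 [-0.053   0.0011]
plate [198. 132.] [521.8 102.7] [8.7 7.4] 3.1 [-0.0171  0.0547]
plate [314. 132.] [630.4 109. ] [8.5 8.3] 3.1 [-0.0172 -0.0541]
plate [196.  96.] [519.5 135.2] [8.4 7.7] 3.0 [0.0155 0.0551]
plate [316.  95.] [628.4 141.4] [8.6 8.1] -83.3 [ 0.0152 -0.054 ]
plate [372. 101.] [679.5 139.2] [42.8 28.3] -4.7 [ 0.01   -0.1049]
plate [256.  74.] [572.5 156.8] [75.4 14.7] 3.0 [0.0339 0.0009]
green [256. 111.] [574.9 124.5] [112.9  48.8] 3.1 [0.0015 0.0004]
19.4167
```

View pics/w4.png

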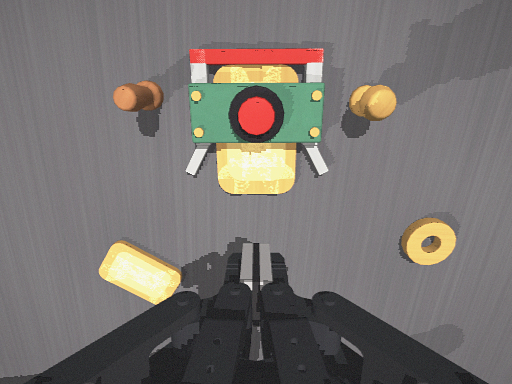

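The top of the image shows the plate's leading edge against the red bar, with no gap at row 66. The tail is 55 mm out (plate from -79.8 to +39.7 mm relative to the bridge), so it is home. The button is at (256,115). Now I press it.

Run:
```python
from h import *
x,y=.0015,.0004
bot.move_linear(w(x,y,.09),.12); bot.wait(.2)
print("contact",bot.move_linear(w(x,y,.03),.03,until_force=2),bot.read_position()[2])
print("bottom",bot.move_linear(w(x,y,.025),.015,until_force=20),bot.read_position()[2],bot.read_ft_force())
bot.wait(.3); print(bot.read_position()[2],bot.read_ft_force())
bot.move_linear(w(x,y,.09),.06)
bot.move_linear(w(-.09,0,.2),.15); bot.wait(.5)
K,E=ext("wrist"); im=bot.camera("wrist"); cv2.imwrite("pics/w5.png",im[:,:,::-1])
for n,c,z in(("plate",YEL,.009),("green",GRN,.03)):
    for r in rects(im,*c,z,K,E,60): 
        if abs(r[0][0]-256)<40:print(n,*r,b(r[1]/1000).round(4))
print(bot.read_clock(),bot.read_ft_force())
```

```text
contact True 0.048915268116979854
bottom True 0.04615275893608406 [-1.65372789 -0.17137601  6.79437201]
0.04614829139716063 [-2.9934624  -0.74491367  7.05138961]
plate [255. 129.] [577.4  70.7] [76.8 52.9] 3.1 [-0.0523  0.0011]
plate [255.  42.] [572.3 157.6] [74.2 12.2] 3.1 [0.0347 0.001 ]
green [256.  76.] [574.8 124.2] [112.8  49.3] 3.2 [0.0012 0.0005]
25.275 [-0.02356977 -0.03223876  0.02644469]
```

View pics/w5.png

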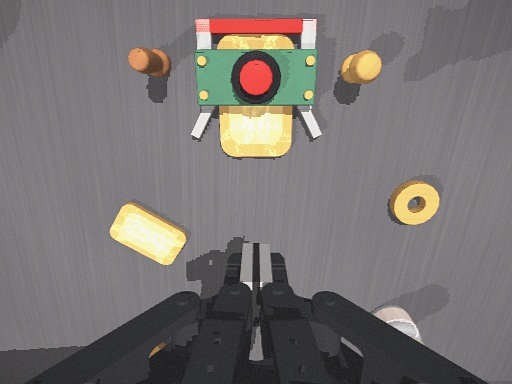

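The hold force of 7 N (peak over 20 N) is above the 5 N needed, so the button bottomed and then sprang back. The picture shows the plate still home, the bystanders standing where they were, and the arm clear.

```bash
python3 -c "
from cell import bot
print(bot.close_job())"
```

```text
the job is handed in; nothing more can be done
None
```

The middle-sized plate is home against the red stop bar. The button was then pressed and released; the forces read (over 20 N peak, 7 N held) indicate it went fully down. The arm is clear, the bystanders in the last view had not moved, and the job was handed in at about 25 s.

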